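Isolate the reader and hold its sprung cover at the inspection mark

ROBOT

A 7-joint arm with a two-finger parallel gripper is mounted at the origin on the work surface. World frame = base frame: x ahead of the robot, y to its left, z up, the work surface at z = 0. Lengths are in m, angles in rad, forces in N, time in s.
With the tool pointing down it reaches from about 0.425 to 0.925 m from the base axis. Payload 6.8 kg.
Tool frame: the origin (TCP) lies at the very end of the fingers, on their centre line; the grasp point (between the pads) lies 19 mm behind it; z points along the fingers, x is the direction in which the jaws open and shut, and the axes are right-handed (so a half turn about z gives the same grasp; the last joint's range is limited). The gripper opens to 85 mm and grips with 20 to 120 N. Pads are 22 mm wide; open, the fingers measure 114 mm over their backs; the gripper's body (76 mm by 85 mm) begins 54 mm behind the grasp point. The pads swing forward as they close: fully open they stand 13 mm farther back than shut.
Start: joints at [1.105, 0.477, 0.022, 1.555, -0.011, 1.109, -0.083], TCP at [0.236, -0.632, 0.231] pointing down, gripper open.
Joint ranges: [-2.96, 2.96], [-0.34, 2.1], [-1.41, 1.46], [0.24, 2.44], [-1.37, 4.51], [0.17, 1.92], [-2.96, 2.96]. Speed limits (rad/s): [2.39, 2.39, 3.14, 3.14, 3.14, 3.14, 3.14].

INTERFACE

Orientations are given as a unit quaternion [w, x, y, z].
In Python, from station import get_obs, read_camera, calibration, hand_in, recognise, outline_of, place_of gives the robot as it stands.
- The arm moves only by the tool move_arm, never from a script. Its argument "steps" is a list of rows, each an object with "fingers": the finger opening in mm, from 0 to 85.4; "translation": the shift along the world's x, y, z in mm, a list of three; "turn": the turn about the world's z in rad. In form: [{"fingers": fingers, "translation": [dx, dy, dz], "turn": turn}, ...]. A call has 1 to 10 rows; each row shifts and turns the commanded pose from where the row before left it; what a row does not reach is not made up. A row lasts 1/8 s, in which the tool goes at most 62.5 mm and 10.7 degrees, less where a joint would pass 70% of its speed; a pose out of reach is approached as far as the arm can. A call with a gripper value outside its range is refused whole. The fingers move at their own pace and stop on an object; "newtons" is the grip in N (left out, the last holds). Time passes only in rows, so rows that do not move let the fingers close. It gives the time, the measured TCP pose, the force and the opening at its end, in the units of the state.
- get_obs(): the state, without advancing time (a new reading comes with each control period).
- read_camera(name): name is "scene" or "top" or "wrist"; returns the picture (480x640x3 uint8, blue, green, red); there is no depth.
- calibration(name): a dict with "camera_matrix" (3x3 intrinsics, pixels), "rvec" (rotation vector, rad) and "tvec" (3), from world to camera coordinates, as OpenCV has them. Camera axes: x right, y down, z forward; pixel columns grow to the right and rows downward; lengths in m; the calibration is good to about 2 mm. A picture is of the moment at which its call begins: read the wrist's pose just before it. calibration takes no time and is no camera call; for the wrist camera it gives the pose at the moment of the call.
- hand_in(): hands the job in, once; it reports no verdict.
Trained networks look in the newest picture that a camera, given by its name, has taken for a name from the list of things; names that differ only in an ending like _2 or _b are one class to them, and where a whole thing is asked for, a point or a joint stands for the part that bears it (a point fixed in the world has none). Each returns a list of dicts, best first, with "conf" (0 to 1); they miss things now and then, are a little off and sometimes report something else, mostly with a low value. They report only what shows in the picture. A call takes as long as a camera call.
- recognise(camera, name): "xy" ([column, row] in pixels, amid what is visible of it).
- outline_of(camera, name): "mask" (480x640 bool, what is visible of it) and "xy" ([column, row] in pixels, amid what is visible of it).
- place_of(camera, name): "xy" ([column, row] in pixels: a listed point, or the origin of a listed thing).
The state is a dict: "t": time; "q": joint angles; "joint_vel": joint speeds; "joint_torque": joint torques, N m; "eef_pos": TCP position; "tool_rot": TCP orientation; "contact_force": force on the tool from outside, world axes, zero at the start; "torque": the same for the moment, N m; "gripper_width": opening from 0.0 (shut) to 1.0 (fully open).
Only numpy, scipy, OpenCV 4.12 (cv2) and the standard library are available. Lean on these libraries where they do the work, as an engineer would, in place of code of your own. Each camera call takes 0.05 s, during which the arm holds its last target.

TASK

Make the small bench reader safe for a look inside: first pull the orange isolator plug up out of its socket and set it down in the steel tray without dropping it from a height. Then lift the reader's sprung cover (the blue bar on it is for that) until the yellow pointer on the cover's edge lines up with the red mark on the scale beside it, and finish while still holding the cover there, because it springs shut if let go. Do not move the red mark, and leave everything else on the bench where it is.

Things in the scene. Friction and masses are not known exactly. Their poses are not given: they have to be found in the camera images.
- reader: Cream bench analyser, fixed, 280 (x) x 340 (y) x 110 mm high to its flat deck; origin at the centre of its underside, z up, its front (-x) faces the robot. The cover lies on the deck over y = -140 to +60 mm; the socket is at y = +115 mm. An amber vial, 45 mm high, stands on the deck at about x = +90, y = +115 mm.
- socket (a point): Centre of the mouth of the plug's socket, level with the reader's deck, 110 mm above the bench; axes as the reader's. The hole is 18 mm square, 26 mm deep. Two sprung balls in it hold the plug's shank: pulling straight up takes about 6 to 13 N, lets go after some 3 to 5 mm, and the plug is wholly out after 24 mm.
- plug_grip (a point): Orange isolator plug, loose, 60 g: centre of its upright grip fin, 14 mm thick along x, 30 mm wide along y, 42 mm high. Seated, its axes are as the reader's, this point is 26 mm above the deck and the fin's top 47 mm. Below the fin: a black flange 24 x 36 x 5 mm (top 21 mm below this point) and a steel shank 16 mm square, 24 mm long, its foot 50 mm below this point.
- tray: Fixed open steel tray, 170 (x) x 190 (y) x 30 mm high, walls and floor 5 mm thick; origin at the centre of its underside, z up.
- lid (a joint): Angle of the reader's cover in rad: 0 shut, growing as its front edge rises, at most 1.3. A spring and its weight pull it shut: holding it at the bar takes about 4 to 8 N square to the cover, or 4 N (shut) to 15 N (at the steepest mark) straight up.
- hinge (a point): On the cover's hinge axis (at the cover's middle), 116 mm above the bench; axes as the reader's; the hinge axis is the y axis. The cover runs from here 215 mm towards the reader's front, is 200 mm wide and 12 mm thick.
- lid_bar (a point): Centre of the blue round lifting bar on the cover: 12 mm thick, 120 mm long along y, on posts 54 mm either side. Its axis is 190 mm in front of the hinge axis and 40 mm above the cover's mid-plane; 28 mm free below it. Axes turn with the cover (x towards the hinge, z out of its top). The round bar can turn in a grip, so the gripper may stay upright during the lift.
- mark (a joint): Angle of the red mark on its scale in rad, measured as the cover's angle: the cover is at the mark when the two are equal. It lies between 0.45 and 0.85.
- mark_tip (a point): Centre of the red mark, a rider 12 to 16 mm big with a 55 mm pointer along its x axis, on the steel arc scale beside the cover (-y side), 215 mm from the hinge axis and 117 mm to the side of the hinge point. The cover's yellow pointer is on that side. The cover is at the mark when this x axis and the bar's x axis are parallel.

How it is judged:
On the way, in this order (a step that is already met when the one before it is completed fails the run):
1. the plug is pulled clear of its socket while gripped (z of plug_grip in the frame of reader above 0.165 m and contact force between the fingers and plug above 0.5 N), for 0.1 s.
2. the plug is in the tray, released and at rest (x of plug_grip in the frame of tray between -0.085 and 0.085 m and y of plug_grip in the frame of tray between -0.095 and 0.095 m and z of plug_grip in the frame of tray below 0.07 m and contact force between the fingers and plug below 0.05 N and linear speed of plug below 0.03 m/s and contact force between plug and tray above 0.1 N), for 0.2 s.
3. the cover is held at the mark (angle between the x axis of lid_bar and the x axis of mark_tip, either way round below 0.08 rad and velocity of joint lid between -0.06 and 0.06 rad/s and contact force between the fingers and lid above 2 N), for 0.5 s.
At the end, for the whole second after the job is handed in: The cover is held still by the gripper (contact of more than 2 N) within 0.08 rad of the mark's angle, and the plug lies or stands released and at rest in the tray (all of step 2 and all of step 3); the arm keeps its last pose, push and grip.
It fails at once if the cover is lifted before the plug is out (value of joint lid above 0.1 rad and z of plug_grip in the frame of reader below 0.152 m and horizontal distance between plug_grip and socket below 0.02 m).
It fails at once if the plug is dropped or thrown from well above the tray (height (world z) of plug_grip above 0.13 m and horizontal distance between plug_grip and socket above 0.04 m and contact force between the fingers and plug below 0.02 N).
It fails at once if the red mark is moved (distance of mark_tip from where it was at the start of the episode above 0.012 m).
It fails at once if a bystander is moved by more than 30 mm (distance of any of vial, tube_rack, reagent_a, reagent_b, beaker, tip_box, control_jar from where it was at the start of the episode above 0.03 m).
It also fails if it takes over 54 s, if anything falls off the work surface, if the arm or the gripper's body presses on something with over 40 N, if the wrist force passes 120 N, or if a joint passes its speed limit or range.

## Working session

There is one attempt and no reset: what is moved stays moved. The work goes in short steps, Python scripts to look and compute and a tool call to move; the robot and the scene stay as the last step left them, time stands still between calls to the robot, and variables do not carry over. Pictures are saved under pics/ and viewed, and the job is handed in when it is done.

Besides the shell and the picture viewer there is one more tool, called as name(argument=value, ...) on one line, values as JSON. move_arm: Moves the arm, as the interface text tells. Its arguments: {"type":"object","properties":{"steps":{"type":"array"},"newtons":{"type":"number"}},"required":["steps"]}

```bash
mkdir -p pics; ls
cat > h.py <<'E'
import numpy as np, cv2
from station import *
def cal(n):
    c=calibration(n);K=np.array(c['camera_matrix'],float);R=cv2.Rodrigues(np.array(c['rvec'],float))[0];t=np.array(c['tvec'],float).ravel();return K,R,t
def ray(c,xy):
    K,R,t=c;d=R.T@np.linalg.inv(K)@np.array([xy[0],xy[1],1.]);return -R.T@t,d/np.linalg.norm(d)
def atz(c,xy,z):
    o,d=ray(c,xy);return o+d*(z-o[2])/d[2]
def proj(c,p):
    K,R,t=c;q=K@(R@np.asarray(p,float)+t);return q[:2]/q[2]
def tri(rs):
    A=np.zeros((3,3));b=np.zeros(3)
    for o,d in rs:
        P=np.eye(3)-np.outer(d,d);A+=P;b+=P@o
    x=np.linalg.solve(A,b);return x,[np.linalg.norm((np.eye(3)-np.outer(d,d))@(x-o)) for o,d in rs]
E
python3 - <<'E'
from h import *
np.set_printoptions(precision=4,suppress=True)
o=get_obs();print(o['t'],o['eef_pos'],o['tool_rot'],o['contact_force'])
cs={}
for n in ['scene','top']:
    cs[n]=cal(n);cv2.imwrite(f'pics/{n}0.png',read_camera(n))
for k in ['plug_grip','socket','tray','hinge','lid_bar','mark_tip','reader']:
    rs=[]
    for n in cs:
        r=place_of(n,k);print(k,n,[(np.round(x['xy'],1).tolist(),round(x['conf'],2)) for x in r[:3]])
        if r: rs.append(ray(cs[n],r[0]['xy']))
    if len(rs)==2: print('  ',*tri(rs))
print(get_obs()['t'])
E
```

```text
pics
0.0 [ 0.2361 -0.6317  0.2303] [-0.0004  0.8216 -0.57   -0.0008] [ 0.026   0.1781 -0.48  ]
plug_grip scene [([311.8, 220.2], 0.85)]
plug_grip top [([293.9, 259.9], 0.72)]
   [0.5694 0.0862 0.1247] [np.float64(0.0011354233156711522), np.float64(0.0011354233156711125)]
socket scene [([306.1, 226.1], 0.81)]
socket top [([299.0, 261.4], 0.72)]
   [0.566  0.0733 0.1194] [np.float64(0.0024973282048245267), np.float64(0.002497328204824663)]
tray scene [([349.2, 154.4], 0.91)]
tray top [([181.6, 291.7], 0.65)]
   [0.4995 0.3699 0.0244] [np.float64(0.0003319235866323553), np.float64(0.0003319235866323015)]
hinge scene [([351.9, 325.4], 0.74)]
hinge top [([362.8, 190.4], 0.91)]
   [ 0.7417 -0.0754  0.1274] [np.float64(0.0024811704399159843), np.float64(0.0024811704399160402)]
lid_bar scene [([253.7, 270.6], 0.8)]
lid_bar top [([365.1, 265.5], 0.81)]
   [ 0.5544 -0.079   0.1552] [np.float64(0.0021929657247116946), np.float64(0.002192965724711649)]
mark_tip scene [([303.2, 315.0], 0.65), ([217.7, 293.9], 0.5)]
mark_tip top [([426.8, 254.0], 0.54)]
   [ 0.6314 -0.1724  0.195 ] [np.float64(0.06504789922090784), np.float64(0.06504789922090781)]
reader scene []
reader top [([345.5, 250.6], 0.92), ([297.8, 259.3], 0.54)]
0.8
```

View pics/scene0.png

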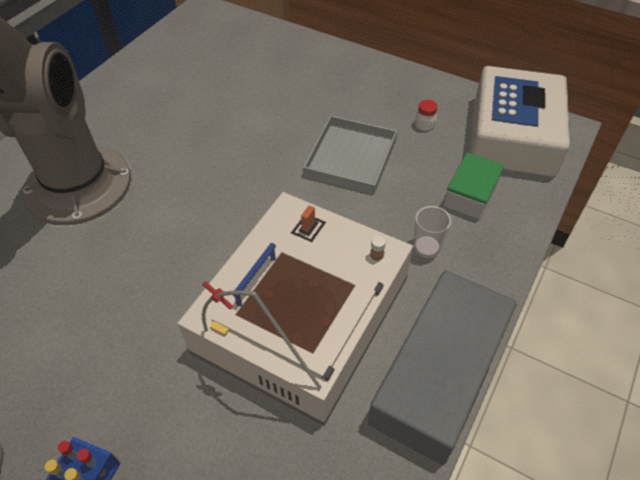

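View pics/top0.png

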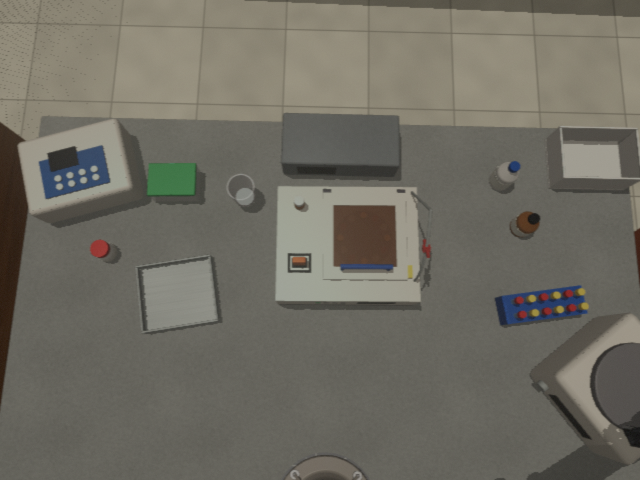

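The scene view shows the plug at (308,218), tray (350,155), blue bar (255,272) and red mark (217,294). In the top view they are at plug (299,262), tray (178,294), bar (366,267) and mark (427,248). The scene network's first mark guess (303,315) is wrong, because it lies on the arc's leg. I'll refine these points next.

Run:
```python
from h import *
np.set_printoptions(precision=4,suppress=True)
a=cv2.imread('pics/scene0.png');b=cv2.imread('pics/top0.png')
cv2.imwrite('pics/s1.png',cv2.resize(a[180:430,170:430],(780,750),interpolation=cv2.INTER_CUBIC)[:600])
cv2.imwrite('pics/t1.png',cv2.resize(b[170:320,260:450],(760,600),interpolation=cv2.INTER_CUBIC))
c=cal('top');s=cal('scene')
for p in [(277,187),(417,187),(421,302),(277,302)]: print(p,atz(c,p,.11))
print('plug top',atz(c,(299,262),.14),'tray',[atz(c,p,.03) for p in [(138,266),(211,257),(217,322),(146,332)]])
print('mark',tri([ray(c,(427,248)),ray(s,(217,294))]), atz(c,(403,191),.12),atz(c,(327,190),.12))
```

```text
(277, 187) [0.7526 0.1347 0.11  ]
(417, 187) [ 0.7611 -0.2081  0.11  ]
(421, 302) [ 0.4801 -0.2129  0.11  ]
(277, 302) [0.4721 0.1239 0.11  ]
plug top [0.563  0.0743 0.14  ] tray [array([0.5613, 0.4834, 0.03  ]), array([0.5888, 0.301 , 0.03  ]), array([0.4265, 0.2757, 0.03  ]), array([0.3981, 0.4485, 0.03  ])]
mark (array([ 0.5796, -0.1968,  0.2598]), [np.float64(0.0005981998417748993), np.float64(0.0005981998417748557)]) [ 0.7468 -0.172   0.12  ] [0.7448 0.0124 0.12  ]
```

View pics/s1.png

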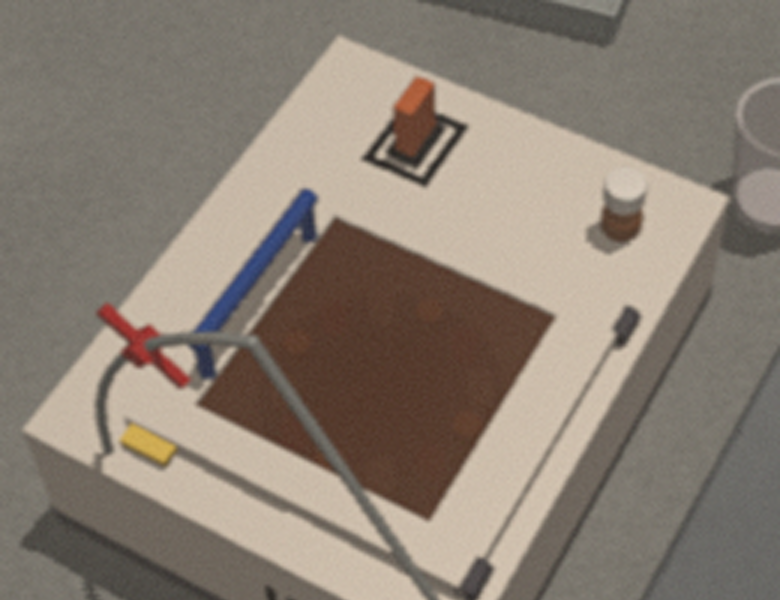

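View pics/t1.png

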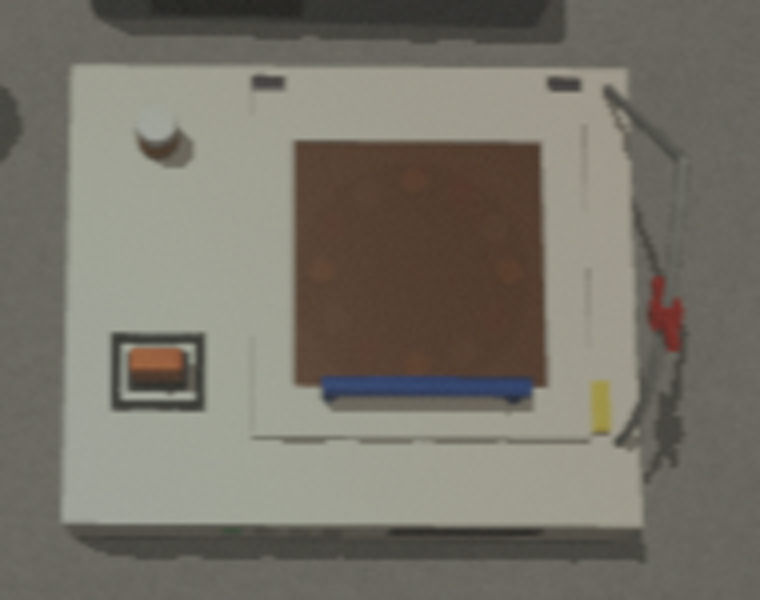

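```bash
cat > fit.py <<'E'
from h import *
from scipy.optimize import least_squares as LS
np.set_printoptions(precision=4,suppress=True)
T=cal('top');S=cal('scene')
def W(p,q):
    x,y,a=q;c,s=np.cos(a),np.sin(a);return np.array([x+c*p[0]-s*p[1],y+s*p[0]+c*p[1],p[2]])
ob=[(T,(278,186.3),(.14,.17,.11)),(T,(417,187.5),(.14,-.17,.11)),(T,(420.5,301.8),(-.14,-.17,.11)),(T,(275.5,300.8),(-.14,.17,.11)),
(S,(283.3,192.3),(-.14,.17,.11)),(S,(412.7,246.7),(.14,.17,.11)),(S,(177.3,323.3),(-.14,-.17,.11))]
r=LS(lambda q:np.concatenate([proj(c,W(p,q))-u for c,u,p in ob]),[.615,-.04,0]);Q=r.x
if __name__=='__main__':
    print('reader',Q,r.fun.round(1))
    # plug: scene fin top quad centre, top fin top centre
    P=tri([ray(T,(260+157/4,170+357/4)),ray(S,(170+416/3,180+92/3))]);print('plug top',P)
    d=P[0]-[Q[0],Q[1],0];c,s=np.cos(Q[2]),np.sin(Q[2]);print('in reader',c*d[0]+s*d[1],-s*d[0]+c*d[1])
    for n,k in ((T,(365.1,265.5)),(S,(253.7,270.6))):pass
    B=tri([ray(T,(260+426/4,170+386/4)),ray(S,(170+255/3,180+268/3))]);print('bar',B)
    d=B[0]-[Q[0],Q[1],0];print('in reader',c*d[0]+s*d[1],-s*d[0]+c*d[1])
    H=d.copy();hx=c*d[0]+s*d[1]+.19;print('hinge x in reader',hx,W((hx,-.04,.116),Q), proj(T,W((hx,-.04,.116),Q)))
    def f(v):
        x,a=v;p=W((x-.215*np.cos(a),-.04-.117,.116+.215*np.sin(a)),Q)
        return np.concatenate([proj(T,p)-(426.5,248),proj(S,p)-(216.7,294.7)])
    m=LS(f,[.12,.7]);print('mark free hinge x',m.x,m.fun)
    m=LS(lambda a:f([hx,a[0]]),[.7]);print('mark fixed',m.x,m.fun)
E
python3 fit.py
```

```text
reader [ 0.6179 -0.039   0.0127] [-0.2 -0.5 -0.4 -0.1 -0.4  0.2 -0.7 -0.4 -0.6  0.1  0.2 -0.  -0.8  0.7]
plug top (array([0.5672, 0.0745, 0.1612]), [np.float64(0.001804560562420258), np.float64(0.0018045605624204758)])
in reader -0.04922630830272879 0.11409392843840248
bar (array([ 0.554 , -0.0796,  0.1581]), [np.float64(0.0010419888749832826), np.float64(0.001041988874983325)])
in reader -0.06432219986116018 -0.03980565817316878
hinge x in reader 0.12567780013883983 [ 0.744  -0.0774  0.116 ] [363.8562 191.6732]
mark free hinge x [0.1212 0.7201] [-0.0542  0.0825  0.0958 -0.0604]
mark fixed [0.6933] [-0.5018  0.1391  0.9643  1.7968]
```

move_arm(steps=[{"fingers": 85,"translation": [21,28,10],"turn": 0.122},{"fingers": 85,"translation": [21,28,10],"turn": 0.122},{"fingers": 85,"translation": [21,28,10],"turn": 0.122},{"fingers": 85,"translation": [21,28,10],"turn": 0.122},{"fingers": 85,"translation": [21,28,10],"turn": 0.123},{"fingers": 85,"translation": [21,28,10],"turn": 0.123},{"fingers": 85,"translation": [21,28,10],"turn": 0.123},{"fingers": 85,"translation": [21,28,10],"turn": 0.123},{"fingers": 85,"translation": [21,28,0],"turn": 0.123},{"fingers": 85,"translation": [21,28,0],"turn": 0.123}], newtons=50)

```text
t: 2.05
eef_pos: [0.447, -0.3514, 0.3117]
tool_rot: [0.0, 1.0, 0.008, 0.0]
contact_force: [0.5, -0.6, 0.3]
gripper_width: 0.993
```

move_arm(steps=[{"fingers": 85,"translation": [0,45,0],"turn": 0},{"fingers": 85,"translation": [0,45,0],"turn": 0},{"fingers": 85,"translation": [0,45,0],"turn": 0},{"fingers": 85,"translation": [0,45,0],"turn": 0},{"fingers": 85,"translation": [10,45,0],"turn": 0},{"fingers": 85,"translation": [20,45,0],"turn": 0},{"fingers": 85,"translation": [25,45,0],"turn": 0},{"fingers": 85,"translation": [25,45,0],"turn": 0},{"fingers": 85,"translation": [20,45,-10],"turn": 0},{"fingers": 85,"translation": [20,21,-20],"turn": 0}])

```text
t: 3.3
eef_pos: [0.5674, 0.0772, 0.2821]
tool_rot: [-0.001, 1.0, 0.008, 0.001]
contact_force: [1.0, -1.8, -0.1]
gripper_width: 0.996
```

Run:
```python
from h import *
np.set_printoptions(precision=4,suppress=True)
o=get_obs();print(o['t'],o['eef_pos'],o['tool_rot'],o['contact_force'])
c=cal('wrist');cv2.imwrite('pics/w1.png',read_camera('wrist'))
r=place_of('wrist','plug_grip');print(r, [atz(c,x['xy'],.136) for x in r])
r=outline_of('wrist','plug_grip')
print('pred',proj(c,(.567,.075,.157)),proj(c,(.567,.075,.136)))
```

```text
3.3 [0.5674 0.0772 0.2821] [-0.0007  1.      0.0082  0.0013] [ 1.0261 -1.8354 -0.0824]
[{'xy': [315.6, 228.1], 'conf': 0.61}] [array([0.5652, 0.0744, 0.136 ])]
pred [317.8428 234.6135] [317.9215 227.397 ]
```

View pics/w1.png

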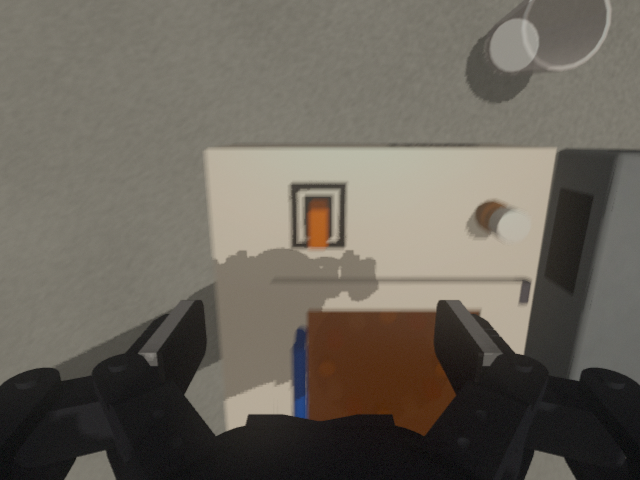

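The wrist view shows the fin at (318,225), centred between the fingers. It agrees with the measured plug position (0.567, 0.075) to about 2 mm, so I'll descend.

move_arm(steps=[{"fingers": 85,"translation": [-1,-2,-30],"turn": 0},{"fingers": 85,"translation": [0,0,-35],"turn": 0},{"fingers": 85,"translation": [0,0,-35],"turn": 0},{"fingers": 85,"translation": [0,0,-30],"turn": 0},{"fingers": 85,"translation": [0,0,-20],"turn": 0},{"fingers": 85,"translation": [0,0,-10],"turn": 0},{"fingers": 85,"translation": [0,0,0],"turn": 0}], newtons=50)

```text
t: 4.32
eef_pos: [0.5655, 0.0715, 0.1214]
tool_rot: [0.0, 1.0, 0.006, -0.0]
contact_force: [-0.1, -0.3, 0.5]
gripper_width: 0.995
```

move_arm(steps=[{"fingers": 0,"translation": [0,0,0],"turn": 0},{"fingers": 0,"translation": [0,0,0],"turn": 0},{"fingers": 0,"translation": [0,0,0],"turn": 0},{"fingers": 0,"translation": [0,0,0],"turn": 0},{"fingers": 0,"translation": [0,0,0],"turn": 0},{"fingers": 0,"translation": [0,0,0],"turn": 0},{"fingers": 0,"translation": [0,0,0],"turn": 0},{"fingers": 0,"translation": [0,0,0],"turn": 0}])

```text
t: 5.32
eef_pos: [0.5657, 0.0718, 0.1216]
tool_rot: [-0.0, 1.0, 0.006, 0.0]
contact_force: [-0.3, 0.1, 5.1]
gripper_width: 0.155
```

Run:
```python
from h import *
cv2.imwrite('pics/s2.png',cv2.resize(read_camera('scene')[120:360,150:450],(750,600)))
```

```text
(no output)
```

View pics/s2.png

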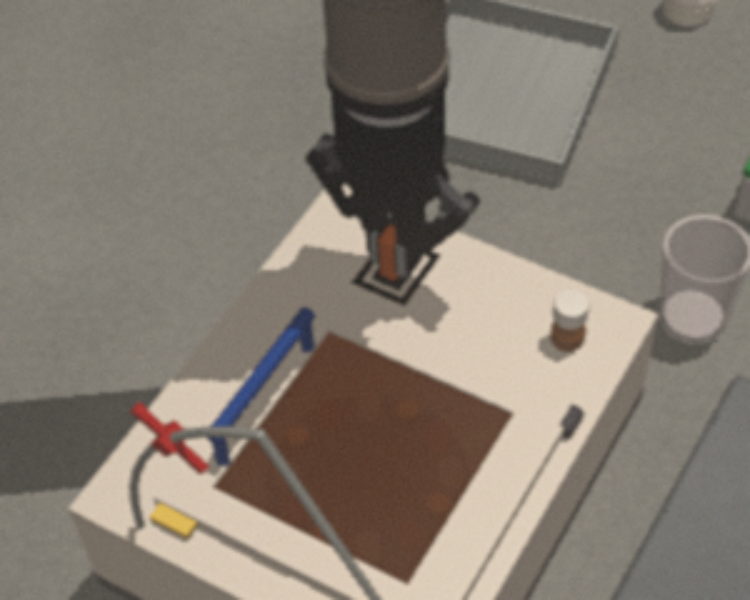

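The fin is gripped: the opening is about 13 mm, and the view shows it between the pads at (388,255). Next I pull straight up.

move_arm(steps=[{"fingers": 0,"translation": [0,0,2],"turn": 0},{"fingers": 0,"translation": [0,0,3],"turn": 0},{"fingers": 0,"translation": [0,0,4],"turn": 0},{"fingers": 0,"translation": [0,0,5],"turn": 0},{"fingers": 0,"translation": [0,0,6],"turn": 0},{"fingers": 0,"translation": [0,0,8],"turn": 0},{"fingers": 0,"translation": [0,0,10],"turn": 0},{"fingers": 0,"translation": [0,0,20],"turn": 0},{"fingers": 0,"translation": [0,0,30],"turn": 0},{"fingers": 0,"translation": [0,0,22],"turn": 0}])

```text
t: 6.62
eef_pos: [0.566, 0.0721, 0.2339]
tool_rot: [-0.0, 1.0, 0.007, 0.001]
contact_force: [-0.4, 0.1, -0.1]
gripper_width: 0.158
```

Run:
```python
from h import *
cv2.imwrite('pics/s3.png',cv2.resize(read_camera('scene')[80:320,150:450],(750,600)))
np.set_printoptions(precision=4,suppress=True)
T=cal('top');S=cal('scene');o=get_obs();print(o['eef_pos'],o['gripper_width'])
b=cv2.imread('pics/top0.png');cv2.imwrite('pics/t3.png',cv2.resize(b[240:345,120:240],(720,630))[:600])
from scipy.optimize import least_squares as LS
u=[(138,266),(211,257),(217,322),(146,332)];P=[(.085,.095),(.085,-.095),(-.085,-.095),(-.085,.095)]
def f(v):
    c,s=np.cos(v[2]),np.sin(v[2]);return np.concatenate([proj(T,(v[0]+c*p[0]-s*p[1],v[1]+s*p[0]+c*p[1],.03))-w for p,w in zip(P,u)])
r=LS(f,[.49,.38,.15]);print('tray',r.x,r.fun)
```

```text
[0.5674 0.0726 0.2367] 0.15301106990760066
tray [0.4939 0.3771 0.1675] [-0.5896 -0.2138  1.4668 -1.8089  2.6004  0.2872 -3.431   1.502 ]
```

View pics/s3.png

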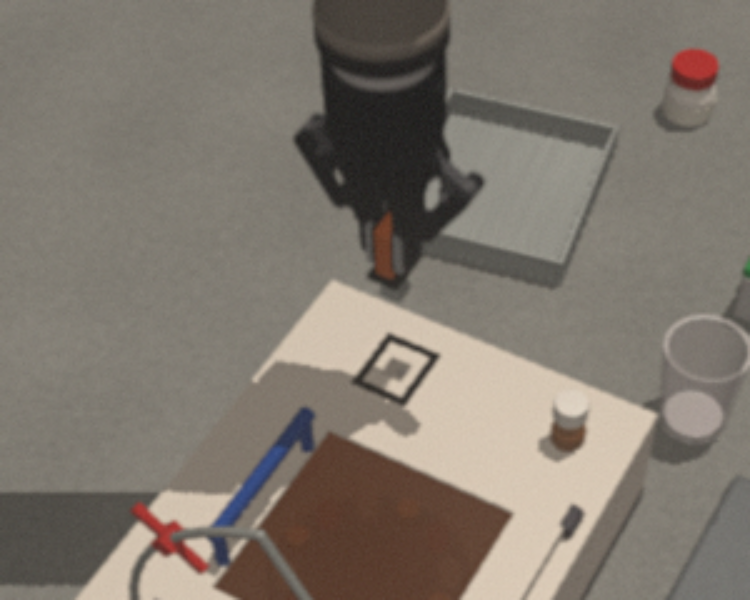

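View pics/t3.png

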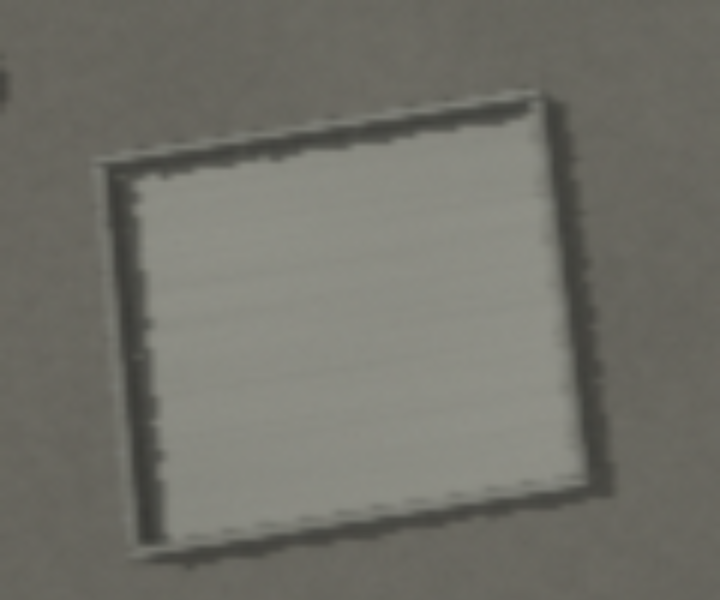

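The plug is out and hangs upright in the grip at (388,250); the socket hole shows empty. The tray centre is at about (0.494, 0.377). I'll carry the plug there and lower it.

move_arm(steps=[{"fingers": 0,"translation": [-5,20,0],"turn": 0},{"fingers": 0,"translation": [-8,35,0],"turn": 0},{"fingers": 0,"translation": [-10,40,0],"turn": 0},{"fingers": 0,"translation": [-10,40,0],"turn": 0},{"fingers": 0,"translation": [-10,40,0],"turn": 0},{"fingers": 0,"translation": [-10,40,-10],"turn": 0},{"fingers": 0,"translation": [-10,40,-20],"turn": 0},{"fingers": 0,"translation": [-8,35,-25],"turn": 0},{"fingers": 0,"translation": [-3,14,-30],"turn": 0},{"fingers": 0,"translation": [0,0,-30],"turn": 0}])

```text
t: 7.92
eef_pos: [0.4906, 0.3779, 0.116]
tool_rot: [-0.001, 1.0, 0.008, 0.0]
contact_force: [1.0, -0.5, -1.3]
gripper_width: 0.158
```

move_arm(steps=[{"fingers": 0,"translation": [0,0,-30],"turn": 0},{"fingers": 0,"translation": [0,0,-20],"turn": 0},{"fingers": 0,"translation": [0,0,-10],"turn": 0},{"fingers": 0,"translation": [0,0,-5],"turn": 0},{"fingers": 0,"translation": [0,0,0],"turn": 0}])

```text
t: 8.55
eef_pos: [0.4917, 0.376, 0.0518]
tool_rot: [-0.0, 1.0, 0.006, 0.0]
contact_force: [0.4, -0.3, -0.5]
gripper_width: 0.158
```

Run:
```python
from h import *
cv2.imwrite('pics/s4.png',cv2.resize(read_camera('scene')[50:290,250:550],(750,600)))
o=get_obs();print(o['eef_pos'],o['gripper_width'],o['contact_force'])
```

```text
[0.49179872 0.37611475 0.05204358] 0.15565686191782901 [-0.06509206 -0.32903514 -0.39197252]
```

View pics/s4.png

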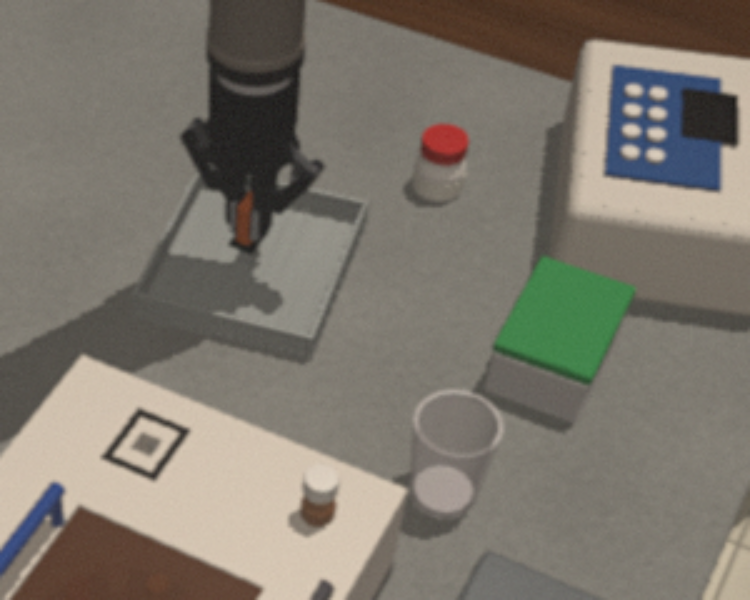

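The plug, at (243,220), is over the middle of the tray with about 10 mm to go. I'll lower it in small steps until it touches.

move_arm(steps=[{"fingers": 0,"translation": [0,0,-4],"turn": 0},{"fingers": 0,"translation": [0,0,-3],"turn": 0},{"fingers": 0,"translation": [0,0,-2],"turn": 0},{"fingers": 0,"translation": [0,0,0],"turn": 0}])

```text
t: 9.1
eef_pos: [0.4913, 0.3757, 0.0421]
tool_rot: [0.0, 1.0, 0.007, -0.0]
contact_force: [0.4, -0.6, -1.0]
gripper_width: 0.156
```

move_arm(steps=[{"fingers": 0,"translation": [0,0,-1],"turn": 0},{"fingers": 0,"translation": [0,0,-1],"turn": 0},{"fingers": 0,"translation": [0,0,0],"turn": 0}])

```text
t: 9.48
eef_pos: [0.4915, 0.3758, 0.0407]
tool_rot: [-0.0, 1.0, 0.007, 0.0]
contact_force: [-1.3, -1.7, 2.6]
gripper_width: 0.16
```

move_arm(steps=[{"fingers": 16,"translation": [0,0,0],"turn": 0},{"fingers": 20,"translation": [0,0,0],"turn": 0},{"fingers": 26,"translation": [0,0,0],"turn": 0},{"fingers": 34,"translation": [0,0,0],"turn": 0},{"fingers": 44,"translation": [0,0,0],"turn": 0},{"fingers": 50,"translation": [0,0,0],"turn": 0},{"fingers": 50,"translation": [0,0,0],"turn": 0},{"fingers": 50,"translation": [0,0,0],"turn": 0}])

```text
t: 10.48
eef_pos: [0.4914, 0.3757, 0.0403]
tool_rot: [0.0, 1.0, 0.006, 0.0]
contact_force: [-0.1, 0.2, 0.2]
gripper_width: 0.587
```

Run:
```python
from h import *
cv2.imwrite('pics/s5.png',cv2.resize(read_camera('scene')[80:220,260:430],(728,600),interpolation=cv2.INTER_CUBIC))
o=get_obs();print(o['eef_pos'],o['gripper_width'],o['contact_force'])
```

```text
[0.49138809 0.37573201 0.04030031] 0.5844510707365621 [ 0.88983772  0.2929815  -0.96248222]
```

View pics/s5.png

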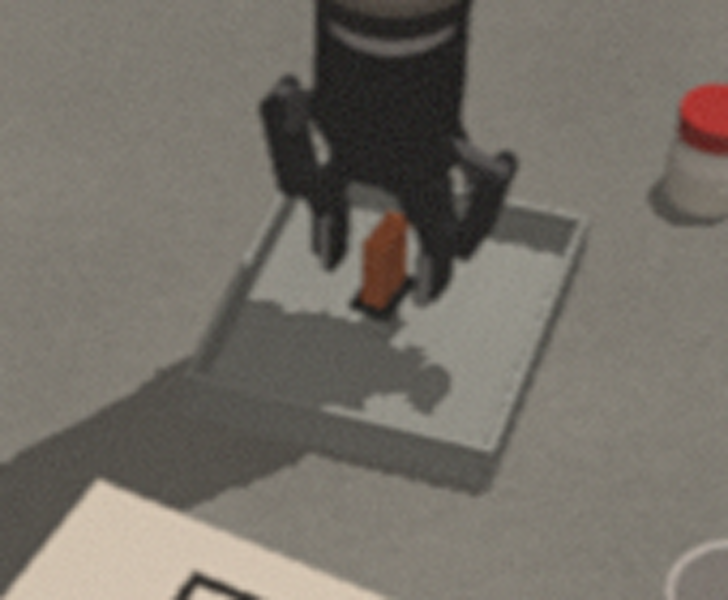

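The plug stands upright and free between the open fingers at (383,262). I'll retreat straight up and move to the bar.

move_arm(steps=[{"fingers": 55,"translation": [0,0,10],"turn": 0},{"fingers": 55,"translation": [0,0,20],"turn": 0},{"fingers": 55,"translation": [0,0,30],"turn": 0},{"fingers": 55,"translation": [0,0,40],"turn": 0},{"fingers": 60,"translation": [0,0,40],"turn": 0},{"fingers": 70,"translation": [0,0,40],"turn": 0},{"fingers": 85,"translation": [6,-30,40],"turn": 0},{"fingers": 85,"translation": [6,-40,20],"turn": 0},{"fingers": 85,"translation": [6,-45,0],"turn": 0},{"fingers": 85,"translation": [6,-45,0],"turn": 0}])

```text
t: 11.78
eef_pos: [0.5155, 0.2148, 0.2824]
tool_rot: [-0.0, 1.0, 0.007, 0.001]
contact_force: [0.5, 0.1, -0.2]
gripper_width: 0.997
```

move_arm(steps=[{"fingers": 85,"translation": [6,-45,0],"turn": 0},{"fingers": 85,"translation": [6,-45,0],"turn": 0},{"fingers": 85,"translation": [6,-45,0],"turn": 0},{"fingers": 85,"translation": [6,-45,0],"turn": 0},{"fingers": 85,"translation": [6,-45,0],"turn": 0},{"fingers": 85,"translation": [6,-40,0],"turn": 0},{"fingers": 85,"translation": [3,-30,0],"turn": 0},{"fingers": 85,"translation": [0,0,0],"turn": 0}])

```text
t: 12.78
eef_pos: [0.5544, -0.082, 0.2815]
tool_rot: [0.001, 1.0, 0.004, 0.001]
contact_force: [0.6, 0.4, -0.6]
gripper_width: 0.997
```

Run:
```python
from h import *
np.set_printoptions(precision=4,suppress=True)
o=get_obs();print(o['t'],o['eef_pos'],o['tool_rot'],o['contact_force'])
c=cal('wrist');cv2.imwrite('pics/w6.png',read_camera('wrist'))
r=place_of('wrist','lid_bar');print(r, [atz(c,x['xy'],.156) for x in r])
print('pred',proj(c,(.554,-.079,.156)))
cv2.imwrite('pics/s6.png',cv2.resize(read_camera('scene')[80:380,170:470],(600,600),interpolation=cv2.INTER_CUBIC))
```

```text
12.775 [ 0.5544 -0.082   0.2815] [0.0005 1.     0.0042 0.0006] [ 0.5975  0.4279 -0.5878]
[{'xy': [317.3, 228.5], 'conf': 0.76}] [array([ 0.5534, -0.0802,  0.156 ])]
pred [318.1492 226.8918]
```

View pics/w6.png

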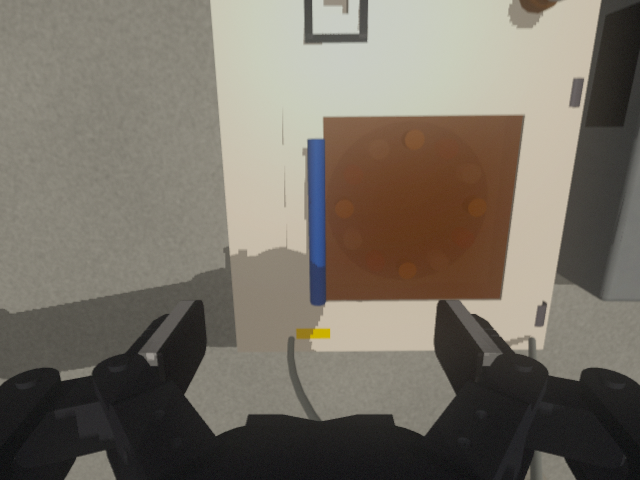

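View pics/s6.png

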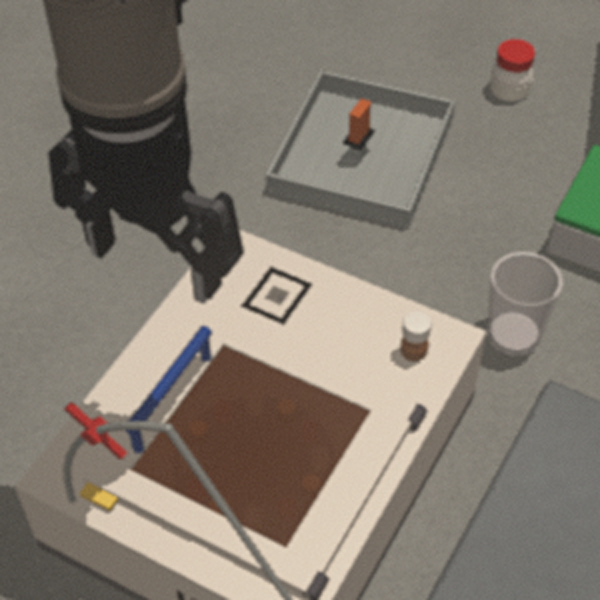

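The wrist view shows the bar centred at (317,225), 2 mm from prediction. In the scene view the plug stands in the tray at (360,125). I'll descend and grip the bar.

move_arm(steps=[{"fingers": 85,"translation": [0,2,-25],"turn": 0},{"fingers": 85,"translation": [0,0,-30],"turn": 0},{"fingers": 85,"translation": [0,0,-30],"turn": 0},{"fingers": 85,"translation": [0,0,-30],"turn": 0},{"fingers": 85,"translation": [0,0,-20],"turn": 0},{"fingers": 85,"translation": [0,0,-9],"turn": 0},{"fingers": 85,"translation": [0,0,0],"turn": 0}])

```text
t: 13.8
eef_pos: [0.5544, -0.0763, 0.1365]
tool_rot: [-0.0, 1.0, 0.007, -0.0]
contact_force: [0.4, -0.3, -0.3]
gripper_width: 0.998
```

move_arm(steps=[{"fingers": 0,"translation": [0,0,0],"turn": 0},{"fingers": 0,"translation": [0,0,0],"turn": 0},{"fingers": 0,"translation": [0,0,0],"turn": 0},{"fingers": 0,"translation": [0,0,0],"turn": 0},{"fingers": 0,"translation": [0,0,0],"turn": 0},{"fingers": 0,"translation": [0,0,0],"turn": 0},{"fingers": 0,"translation": [0,0,0],"turn": 0},{"fingers": 0,"translation": [0,0,0],"turn": 0}], newtons=50)

```text
t: 14.8
eef_pos: [0.5522, -0.0774, 0.1362]
tool_rot: [0.0, 1.0, 0.006, -0.002]
contact_force: [-7.4, 0.2, 7.6]
gripper_width: 0.118
```

Run:
```python
from h import *
o=get_obs();print(o['eef_pos'],o['gripper_width'],o['contact_force'])
def b(a):return np.array([-190*np.cos(a)+40*np.sin(a),190*np.sin(a)+40*np.cos(a)])
A=np.concatenate([np.arange(0,.72,.06),[.715]])
print(A,np.diff([b(a) for a in A],axis=0).round(1).tolist())
cv2.imwrite('pics/s7.png',cv2.resize(read_camera('scene')[180:380,170:370],(600,600),interpolation=cv2.INTER_CUBIC))
```

```text
[ 0.55216529 -0.0774117   0.13616335] 0.11823259628421108 [-7.43595962  0.21635969  7.61439302]
[0.    0.06  0.12  0.18  0.24  0.3   0.36  0.42  0.48  0.54  0.6   0.66
 0.715] [[2.7, 11.3], [3.4, 11.1], [4.1, 10.9], [4.7, 10.6], [5.4, 10.3], [6.0, 10.0], [6.6, 9.6], [7.1, 9.2], [7.7, 8.8], [8.2, 8.3], [8.7, 7.8], [8.3, 6.7]]
```

View pics/s7.png

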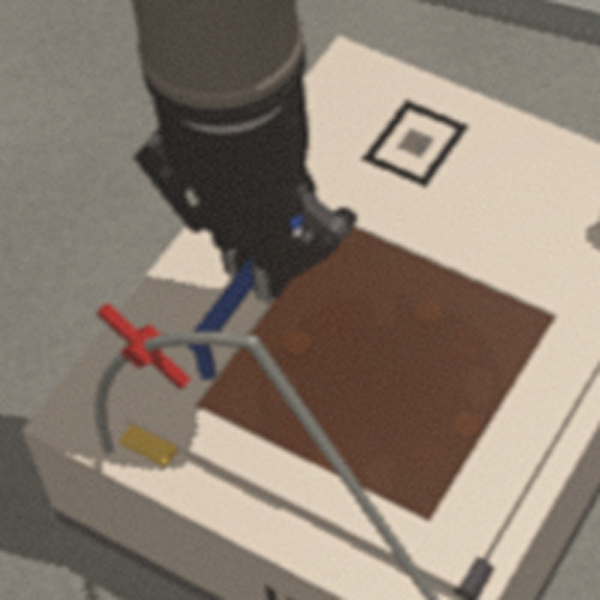

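The bar is gripped at about (265,245), with an opening of about 10 mm. Now I lift along the arc, stopping short of the mark first.

move_arm(steps=[{"fingers": 0,"translation": [1,0,11],"turn": 0},{"fingers": 0,"translation": [3,0,11],"turn": 0},{"fingers": 0,"translation": [4,0,11],"turn": 0},{"fingers": 0,"translation": [5,0,11],"turn": 0},{"fingers": 0,"translation": [5,0,10],"turn": 0},{"fingers": 0,"translation": [6,0,10],"turn": 0},{"fingers": 0,"translation": [7,0,10],"turn": 0},{"fingers": 0,"translation": [7,1,9],"turn": 0},{"fingers": 0,"translation": [7,0,8],"turn": 0},{"fingers": 0,"translation": [0,0,0],"turn": 0}])

```text
t: 16.1
eef_pos: [0.5966, -0.0766, 0.2281]
tool_rot: [0.001, 1.0, 0.006, -0.004]
contact_force: [-14.8, 0.3, 3.9]
gripper_width: 0.119
```

```bash
cat > look.py <<'E'
from h import *
import sys
from scipy.optimize import brentq
o=get_obs();p=o['eef_pos'];print(p,o['gripper_width'],o['contact_force'],o['t'])
a=read_camera('scene');cv2.imwrite(f'pics/s{sys.argv[1]}.png',cv2.resize(a[180:380,170:370],(600,600),interpolation=cv2.INTER_CUBIC))
b=read_camera('top');cv2.imwrite(f'pics/t{sys.argv[1]}.png',cv2.resize(b[170:320,260:450],(760,600),interpolation=cv2.INTER_CUBIC))
z=p[2]-.1362+.156-.116
print('angle from z',np.arcsin(z/.19416)-np.arctan2(40,190), 'from x',np.arccos((.742-p[0])/.19416)-np.arctan2(40,190))
E
python3 look.py 8
```

```text
[ 0.59657382 -0.0766183   0.22808435] 0.11908053195043419 [-14.81351438   0.25894291   3.91516133] 16.1
angle from z 0.539252215804215 from x 0.5167459065187838
```

View pics/s8.png

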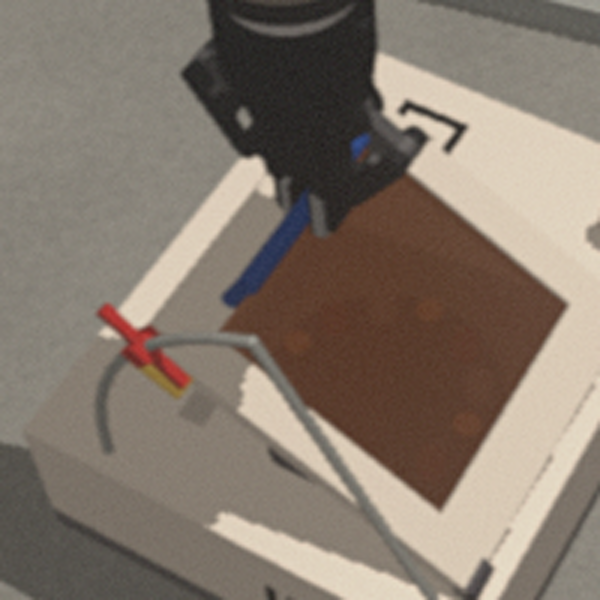

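View pics/t8.png

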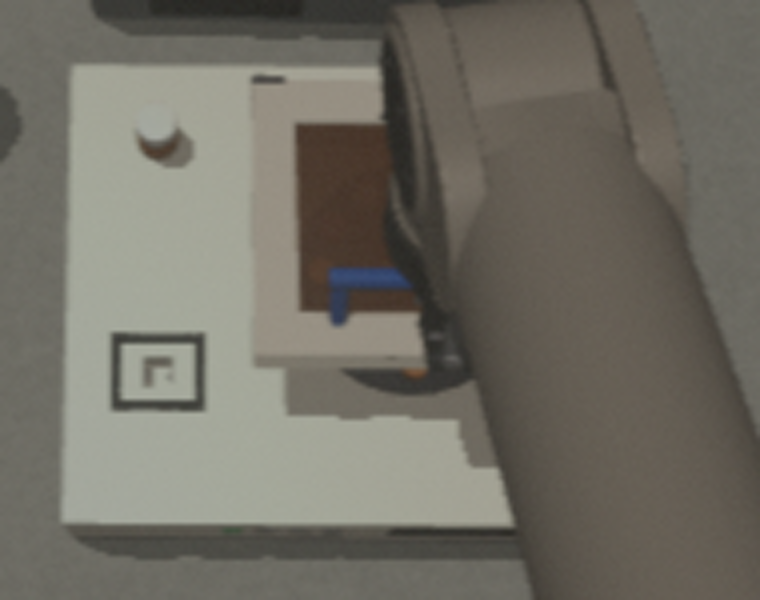

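```bash
cat > ang.py <<'E'
from fit import *
g=lambda u:(170+u[0]/3,180+u[1]/3)
hx=.1225
yaw=Q[2]
def lidpt(u,zr=.006):
    w=atz(S,g(u),.116+zr);d=w-[Q[0],Q[1],0];c,s=np.cos(yaw),np.sin(yaw)
    return np.array([hx-(c*d[0]+s*d[1]),-s*d[0]+c*d[1],zr])  # r in front of hinge,y,height
def at(l,a):
    r,y,h=l;return W((hx-r*np.cos(a)+h*np.sin(a),y,.116+r*np.sin(a)+h*np.cos(a)),Q)
def angle(pairs):
    f=lambda a:np.concatenate([proj(S,at(lidpt(u0),a[0]))-g(u1) for u0,u1 in pairs])
    m=LS(f,[.6]);return m.x[0],m.fun
BR=(553,317);BR2=(430,520);FR=(198,405)
if __name__=='__main__':
    print([lidpt(u) for u in (BR,BR2,FR,(148,445))])
    print('cover angle',angle([(BR,(567,303)),(BR2,(440,510)),(FR,(222,330))]))
    print(angle([(FR,(222,330))]))
    for x in (.1205,.1225,.1245):
        for u in ((140,345),(142,346)):
            m=LS(lambda a:proj(S,W((x-.215*np.cos(a[0]),-.157,.116+.215*np.sin(a[0])),Q))-g(u),[.7]);print(x,'mark',m.x,m.fun)
    # mark pointer ends: model 55mm along radial centred, s1 ends (103,309),(186,384)
    for a in (.65,.7,.75):
        print(a,[((proj(S,W((hx-(.215+k)*np.cos(a),-.157,.116+(.215+k)*np.sin(a)),Q))-(170,180))*3).round(0) for k in (.0275,0,-.0275)])
    for a in (.5,.55,.6,.65,.7,.75): print(a,'yellow',(proj(S,at(lidpt((148,445)),a))-(170,180))*3)
E
python3 ang.py
```

```text
[array([0.0343, 0.0345, 0.006 ]), array([ 0.0325, -0.1116,  0.006 ]), array([ 0.1799, -0.1127,  0.006 ]), array([ 0.1896, -0.1469,  0.006 ])]
cover angle (np.float64(0.5528320286085525), array([0.0689, 1.0418, 0.9419, 0.797 , 0.8213, 1.6264]))
(np.float64(0.555726986381551), array([0.9484, 1.548 ]))
0.1205 mark [0.7215] [-0.1899 -0.5941]
0.1205 mark [0.7296] [-0.3308 -1.0911]
0.1225 mark [0.708] [0.0912 0.2639]
0.1225 mark [0.7158] [-0.0779 -0.2371]
0.1245 mark [0.6949] [0.418  1.1264]
0.1245 mark [0.7024] [0.2207 0.6229]
0.65 [array([ 87., 313.]), array([130., 350.]), array([172., 387.])]
0.7 [array([ 97., 308.]), array([139., 346.]), array([180., 384.])]
0.75 [array([108., 304.]), array([149., 343.]), array([189., 382.])]
0.5 yellow [164.6914 377.8869]
0.55 yellow [170.7845 373.528 ]
0.6 yellow [177.725  369.7025]
0.65 yellow [185.5164 366.436 ]
0.7 yellow [194.159  363.7537]
0.75 yellow [203.6497 361.6793]
```

Cover is at about 0.54 rad and the mark at about 0.71. I'll lift the remaining 0.17 rad.

move_arm(steps=[{"fingers": 0,"translation": [5,0,5],"turn": 0},{"fingers": 0,"translation": [5,0,5],"turn": 0},{"fingers": 0,"translation": [6,0,5],"turn": 0},{"fingers": 0,"translation": [5,0,4],"turn": 0},{"fingers": 0,"translation": [3,0,3],"turn": 0},{"fingers": 0,"translation": [0,0,0],"turn": 0},{"fingers": 0,"translation": [0,0,0],"turn": 0}])

```text
t: 17.08
eef_pos: [0.6199, -0.0762, 0.2514]
tool_rot: [0.001, 1.0, 0.006, -0.004]
contact_force: [-20.9, 0.0, 13.6]
gripper_width: 0.118
```

```bash
python3 look.py 9
```

```text
[ 0.61992668 -0.07621788  0.2514101 ] 0.1175910852497326 [-20.87671737   0.02901379  13.5829685 ] 17.075
angle from z 0.718787605026787 from x 0.6833871216925809
```

View pics/s9.png

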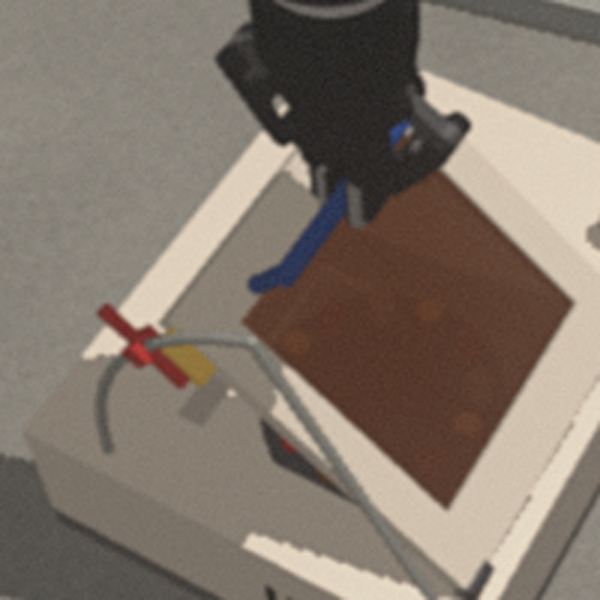

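Run:
```python
from ang import *
for h in (.1205,.1225,.1245):
    import ang; ang.hx=h
    print(h,angle([(BR,(575,303)),(BR2,(447,510)),(FR,(243,322))]),angle([(FR,(243,322))])[0])
    m=LS(lambda a:proj(S,W((h-.215*np.cos(a[0]),-.157,.116+.215*np.sin(a[0])),Q))-g((141,345.5)),[.7]);print('mark',m.x)
# direction compare: red pointer ends vs brown right edge both ~ lid x direction
a=cv2.imread('pics/s9.png')[260:440,60:300];cv2.imwrite('pics/s9z.png',cv2.resize(a,(760,570),interpolation=cv2.INTER_CUBIC))
```

```text
0.1205 (np.float64(0.6905645654497862), array([-0.9773,  1.0579,  0.1721,  1.0262,  0.6631,  1.5551])) 0.6875108677718477
mark [0.7255]
0.1225 (np.float64(0.6851809426273329), array([-0.7773,  0.7519,  0.3462,  0.7706,  0.5238,  1.3039])) 0.683345947727079
mark [0.7118]
0.1245 (np.float64(0.6796751560380851), array([-0.5861,  0.4481,  0.5116,  0.516 ,  0.3733,  1.0594])) 0.6791768280246421
mark [0.6986]
```

View pics/s9z.png

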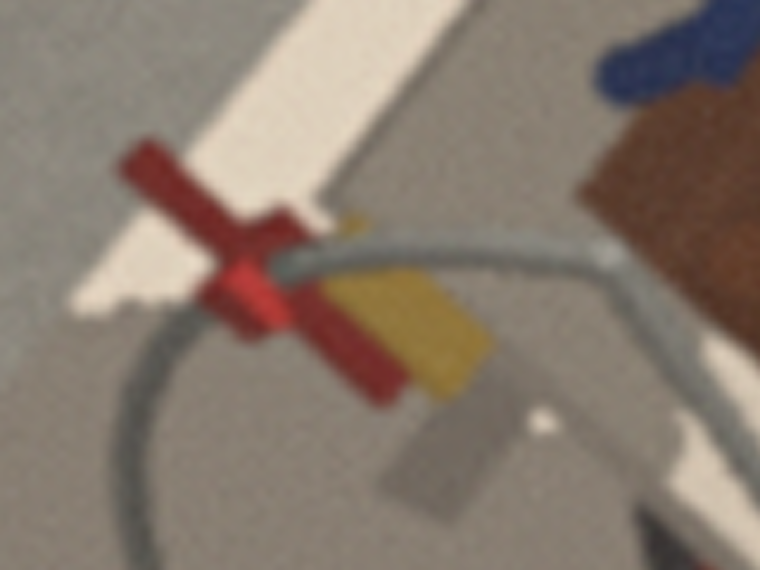

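By vision the cover is at about 0.69, kinematics give 0.68–0.72, and the mark is at about 0.71. I'll add one small nudge and hold.

move_arm(steps=[{"fingers": 0,"translation": [2,0,1.5],"turn": 0},{"fingers": 0,"translation": [0,0,0],"turn": 0},{"fingers": 0,"translation": [0,0,0],"turn": 0},{"fingers": 0,"translation": [0,0,0],"turn": 0},{"fingers": 0,"translation": [0,0,0],"turn": 0},{"fingers": 0,"translation": [0,0,0],"turn": 0},{"fingers": 0,"translation": [0,0,0],"turn": 0},{"fingers": 0,"translation": [0,0,0],"turn": 0}])

```text
t: 18.18
eef_pos: [0.6218, -0.0762, 0.253]
tool_rot: [0.001, 1.0, 0.006, -0.004]
contact_force: [-20.5, -0.1, 13.7]
gripper_width: 0.123
```

```bash
python3 look.py 10
python3 - <<'E'
from h import *
S=cal('scene');a=read_camera('scene');cv2.imwrite('pics/full10.png',a)
for n in ('lid_bar','mark_tip','plug_grip'): print(n,place_of('scene',n),place_of('top',n))
o=get_obs();print(o['eef_pos'],o['contact_force'],o['t'])
E
```

```text
[ 0.62181423 -0.07619434  0.25296478] 0.12341627249213362 [-20.48993661  -0.12222932  13.71564582] 18.175
angle from z 0.7322356992068844 from x 0.6958265183823462
lid_bar [{'xy': [285.4, 245.5], 'conf': 0.61}, {'xy': [354.4, 330.4], 'conf': 0.3}] [{'xy': [371.5, 225.0], 'conf': 0.93}]
mark_tip [{'xy': [216.3, 296.3], 'conf': 0.6}] [{'xy': [178.5, 292.6], 'conf': 0.29}]
plug_grip [{'xy': [350.1, 142.8], 'conf': 0.77}] [{'xy': [174.4, 291.6], 'conf': 0.63}]
[ 0.62180364 -0.07623243  0.25293103] [-20.85856807   1.01147065  13.21629798] 18.625
```

View pics/full10.png

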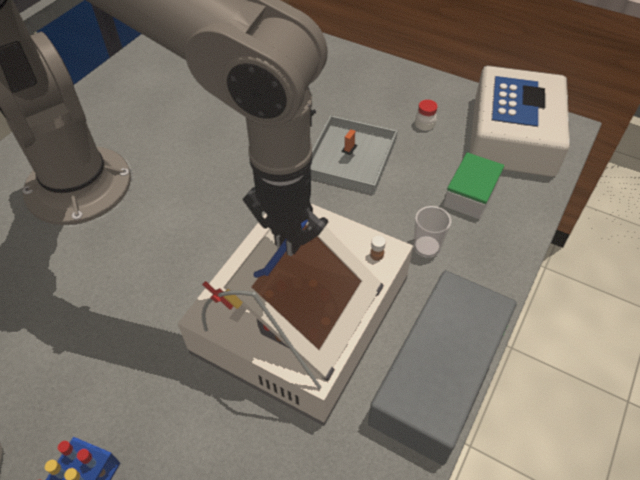

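View pics/s10.png

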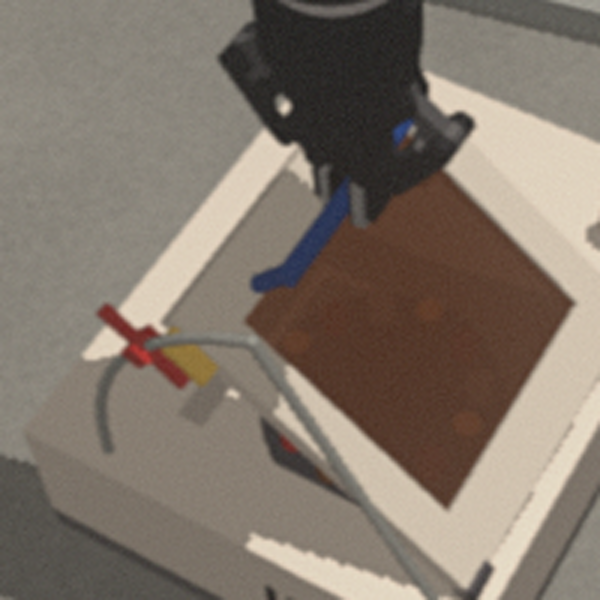

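The cover is held at about 0.70–0.71 rad. The red mark is still at scene (217,295), and the plug stands in the tray at (350,143). The vial and the other objects look where they were. I'm handing in now.

```bash
python3 -c "
from station import *
print(hand_in())"
```

```text
the job is handed in; nothing more can be done
None
```

I pulled the isolator plug straight up out of its socket and set it down standing in the tray, letting go only once it touched the floor. Then I lifted the cover by its blue bar to the red mark and handed in at about 18.6 s, still gripping it.

Last checks:
- **Cover angle:** Before a final nudge of about 0.015 rad, the scene picture gave about 0.685 rad, so about 0.70 after it. From the gripper's position afterwards I got 0.70 (from x) and 0.73 (from z). The mark measures 0.70–0.73, so the two agree within about 0.03 rad against the 0.08 allowed. I did not refit the picture after the nudge.
- **Hold:** The arm was still. The wrist read about 25 N in all, of which 13 N was upward load and about 20 N sideways along x. The sideways part comes from the commanded pose sitting a few mm ahead of the bar.
- **Plug, mark and bench:** The plug stands in the tray, the red mark is in its original pixels, and everything visible in the scene view looks unmoved. The two reagent bottles are outside that view, and I did not check them again.
- **Disagreements:** The networks twice put the mark in the wrong place: once on the scale's leg in the first scene picture, and once on the tray in the last top picture, with low confidence. I ignored both.

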